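# Lower a seasoning caddy's handle by one hole

### The arm

A 6-joint arm with a two-finger parallel gripper is mounted at the origin on the work surface. World frame = base frame: x ahead of the robot, y to its left, z up, the work surface at z = 0. Lengths are in m, angles in rad, forces in N, time in s.
With the tool pointing down it reaches from about 0.25 to 0.725 m from the base axis. Payload 9.7 kg.
Tool frame: the origin (TCP) lies at the very end of the fingers, on their centre line; the grasp point (between the pads) lies 19 mm behind it; z points along the fingers, y is the direction in which the jaws open and shut (so a half turn about z gives the same grasp; the last joint's range is limited). The gripper opens to 85 mm and grips with 20 to 120 N. Pads are 22 mm wide; open, the fingers measure 114 mm over their backs; the gripper's body (76 mm by 85 mm) begins 54 mm behind the grasp point. The pads swing forward as they close: fully open they stand 13 mm farther back than shut.
Start: joints at [1.211, 0.087, 0.176, 1.66, 0, 1.571], TCP at [0.194, 0.515, 0.231] pointing down, gripper open.
Joint ranges: [-3.13, 3.13], [-0.85, 1.81], [-1.15, 1.24], [-2.2, 2.28], [-1.44, 1.52], [-3.14, 3.14]. Speed limits (rad/s): [2.22, 2.22, 2.57, 3.14, 3.14, 3.14].

### API

Orientations are given as [roll, pitch, yaw] about the fixed x, y, z axes, in that order (R = Rz(yaw) Ry(pitch) Rx(roll)).
In Python, from workcell import env, vision gives the robot as it stands.
- The arm moves only by the tool jog_arm, never from a script. Its argument "deltas" is text: rows parted by semicolons, each of 7 numbers parted by spaces: the turn, a rotation vector about the tool's x, y, z in degrees, then the shift along the tool's x, y, z in mm, then the gripper's target within -1 to 1 (fully open at 1, half-way at 0, shut at -1). In form: wx wy wz x y z gripper; .... A call has 1 to 10 rows; each row shifts and turns the commanded pose from where the row before left it, along the tool's axes as they then stand; what a row does not reach is not made up. A row lasts 1/12 s, in which the tool goes at most 41.7 mm and 7.16 degrees, less where a joint would pass 70% of its speed; a pose out of reach is approached as far as the arm can. A call is refused whole if a number of a shift passes 41.7 or a number of a turn 7.16, either way. A call with a gripper value outside its range is refused whole. The fingers move at their own pace and stop on an object; "newtons" is the grip in N (left out, the last holds). Time passes only in rows, so rows that do not move let the fingers close. It gives the time, the measured TCP pose, the force and the opening at its end, in the units of the state.
- env.get_state(): the state, without advancing time (a new reading comes with each control period).
- vision.grab_frame(name): name is "side" or "top" or "wrist"; returns a dict with "color" (384x512x3 uint8, red, green, blue), "fx", "fy", "cx", "cy" (pixels), "dist" ([k1, k2, p1, p2, k3] as OpenCV has them; the pictures are not rectified), "rvec" (rotation vector, rad) and "tvec" (3), from world to camera coordinates, as OpenCV has them. Camera axes: x right, y down, z forward; pixel columns grow to the right and rows downward; lengths in m; the calibration is good to about 2 mm. A picture is of the moment at which its call begins. There is no depth.
- env.close_job(): hands the job in, once; it reports no verdict.
The state is a dict: "t": time; "q": joint angles; "joint_vel": joint speeds; "effort": joint torques, N m; "ee_pos": TCP position; "tcp_rot": TCP orientation; "wrist_force": force on the tool from outside, world axes, zero at the start; "wrist_torque": the same for the moment, N m; "gripper_width": finger opening in m.
Only numpy, scipy, OpenCV 4.12 (cv2) and the standard library are available. Lean on these libraries where they do the work, as an engineer would, in place of code of your own. Each camera call takes 0.05 s, during which the arm holds its last target. There are 200 camera calls.

### The job

The oblong seasoning caddy has to fit under a low shelf, so lower its telescoping T-handle by one hole: press the sprung button on top of the handle right in, start the tube downwards, and leave the handle locked in the very next hole down, with the button fully sprung out again. Leave the handle of the round caddy up as it is.

Things in the scene. Friction and masses are not known exactly. Their poses are not given: they have to be found in the camera images.
- oblong_button_top (a point): Centre of the top of the black button (24 mm wide, 13 mm proud) in the middle of the T-handle of the OBLONG caddy: fixed steel tray 240 x 120 x 50 mm, tall shaker at each end (130 mm high), upright tube between. Handle: aluminium bar 130 x 26 x 16 mm, its top 13 mm below this point with the button out, 306 mm above the bench at the start. z up, y along bar and tray. Moves with the button.
- oblong_button (a joint): Travel of that button in m: 0 out, 0.008 right in; spring 2 N at first, 4.5 N right in. It draws in the locking pin, which leaves its hole only in the last 1 mm. If let go with the tube between holes, the pin rides on the tube wall and the button stays about 7 mm in, then springs out by itself when the pin meets a hole. While the button is held in, the tube does not stop at holes.
- oblong_handle (a joint): How far the oblong caddy's handle is lowered, in m: 0 raised (top hole, the start), 0.05 next hole, 0.10 lowest hole; 2.5 mm of play each way in a hole. With the pin out of its hole, 4 to 5 N downwards on the button or anywhere on the bar slides it; it stays where left and never sinks by itself. With the button let go, the bar can be pushed on until the pin snaps into the next hole.
- round_handle (a joint): How far the handle of the other caddy is lowered, in m: 0 raised, as at the start and as it shall stay. That caddy is a ROUND fixed steel tray, 176 mm across, with four small amber jars; its tube, bar and button are the same, and as high.

How it is judged:
On the way:
1. the button on the oblong caddy's handle is pressed right in (value of joint oblong_button above 0.0065 m), for 0.05 s.
At the end, for the whole second after the job is handed in: The oblong caddy's handle is locked in the next hole down (50 mm lower, within 6 mm), its button sprung out again (within 3 mm), and the round caddy's handle is still raised (within 10 mm) (value of joint oblong_handle between 0.044 and 0.056 m and value of joint oblong_button below 0.003 m and value of joint round_handle below 0.01 m); the robot touches nothing.
It fails at once if the round caddy's handle is lowered (value of joint round_handle above 0.01 m).
It also fails if it takes over 35 s, if anything falls off the work surface, if the arm or the gripper's body presses on something with over 40 N, if the wrist force passes 120 N, or if a joint passes its speed limit or range.

## Working session

There is one attempt and no reset: what is moved stays moved. The work goes in short steps, Python scripts to look and compute and a tool call to move; the robot and the scene stay as the last step left them, time stands still between calls to the robot, and variables do not carry over. Pictures are saved under pics/ and viewed, about 8 in all and at most 12, crops included, and the job is handed in when it is done.

Besides the shell and the picture viewer there is one more tool, called after ">>>" in YAML: its name, and indented under it one key for each argument. jog_arm: Moves the arm, as the interface text tells. Its arguments: {"type":"object","properties":{"deltas":{"type":"string"},"newtons":{"type":"number"}},"required":["deltas"]}

```bash
mkdir -p pics; ls
cat > h.py <<'E'
import numpy as np, cv2
from workcell import env, vision
def grab(n,f):
    g=vision.grab_frame(n); cv2.imwrite(f,g["color"][:,:,::-1]); np.save(f+".npy",{k:v for k,v in g.items() if k!="color"},allow_pickle=True); return g
def KD(g): return np.array([[g["fx"],0,g["cx"]],[0,g["fy"],g["cy"]],[0,0,1.]]),np.array(g["dist"],float)
def ray(g,uv):
    K,D=KD(g); p=cv2.undistortPoints(np.array([[uv]],float),K,D)[0,0]; R=cv2.Rodrigues(np.array(g["rvec"],float))[0]
    return -R.T@np.array(g["tvec"],float).ravel(), R.T@np.array([p[0],p[1],1])
def atz(g,uv,z):
    o,d=ray(g,uv); return o+d*(z-o[2])/d[2]
def proj(g,P):
    K,D=KD(g); return cv2.projectPoints(np.array(P,float).reshape(-1,3),np.array(g["rvec"],float),np.array(g["tvec"],float),K,D)[0][:,0]
def tri(obs):
    A=np.zeros((3,3));b=np.zeros(3)
    for g,uv in obs:
        o,d=ray(g,uv); d/=np.linalg.norm(d); M=np.eye(3)-np.outer(d,d); A+=M;b+=M@o
    return np.linalg.solve(A,b)
E
python3 - <<'E'
from h import *
a=grab("top","pics/top0.png");b=grab("side","pics/side0.png")
print({k:v for k,v in env.get_state().items()})
for g in(a,b): print(ray(g,(256,192)))
E
```

```text
pics
{'t': 0.1, 'q': array([ 1.21100764e+00,  8.74105916e-02,  1.75241900e-01,  1.65978729e+00,
       -1.26340030e-06,  1.57079781e+00]), 'joint_vel': array([ 0.0002852 , -0.00245143,  0.00311321,  0.00047267,  0.00054822,
        0.00033852]), 'effort': array([-2.81603485e-05, -5.21560335e+01,  4.65654588e+01,  1.59905967e-02,
        2.77929036e-05,  5.73743975e-06]), 'ee_pos': array([0.19357555, 0.51460637, 0.23066556]), 'tcp_rot': array([-3.14043300e+00,  1.26511408e-06,  2.78180249e+00]), 'wrist_force': array([-0.34955153,  0.49919166, -0.00078806]), 'wrist_torque': array([ 0.01178316,  0.00717329, -0.03793244]), 'gripper_width': 0.0855130617169972}
(array([ 0.41416862, -0.01421331,  1.18694666]), array([ 0.12580465,  0.02878713, -0.99166563]))
(array([0.36789161, 0.4798256 , 0.84887678]), array([ 0.22325938, -0.66591592, -0.71189239]))
```

View pics/top0.png

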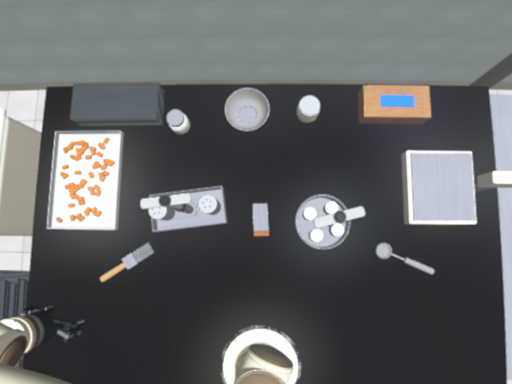

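View pics/side0.png

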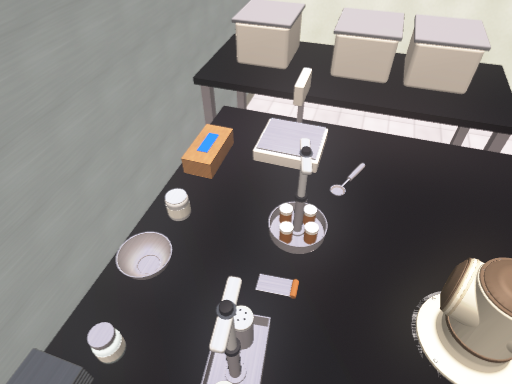

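The top view shows the oblong caddy on the left, with its black button near (165,200). The round one is on the right, button near (340,215). In the side view the oblong button is near (226,308) and the round one near (306,151).

Run:
```python
from h import *
L=lambda f:np.load(f+".npy",allow_pickle=True).item()
a=L("pics/top0.png");b=L("pics/side0.png")
print(atz(a,(165,200),.319),atz(b,(226,308),.319),tri([(a,(165,200)),(b,(226,308))]))
print("round",atz(a,(340,215),.319),atz(b,(306,151),.319))
print("bar ends",atz(a,(141,203),.3),atz(a,(190,199),.3))
print(atz(b,(216,348),.306),atz(b,(236,278),.306))
A=cv2.imread("pics/top0.png")[175:240,130:235];B=cv2.imread("pics/side0.png")[265:384,180:290]
A=cv2.resize(A,None,fx=5,fy=5,interpolation=2);B=cv2.resize(B,None,fx=3.5,fy=3.5,interpolation=2)
h=max(len(A),len(B));p=lambda x:cv2.copyMakeBorder(x,0,h-len(x),0,0,0)
C=np.hstack([p(A),p(B)]);print(C.shape,A.shape);cv2.imwrite("pics/c.png",cv2.resize(C,None,fx=.85,fy=.85))
```

```text
[0.50234362 0.23716555 0.319     ] [0.49871491 0.24625043 0.319     ] [0.50278257 0.24068498 0.30612474]
round [ 0.46957443 -0.19406148  0.319     ] [ 0.46292608 -0.18338869  0.319     ]
bar ends [0.49596902 0.30464243 0.3       ] [0.50743903 0.17848773 0.3       ]
[0.49276658 0.30458168 0.306     ] [0.50572694 0.18345586 0.306     ]
(416, 910, 3) (325, 525, 3)
```

View pics/c.png

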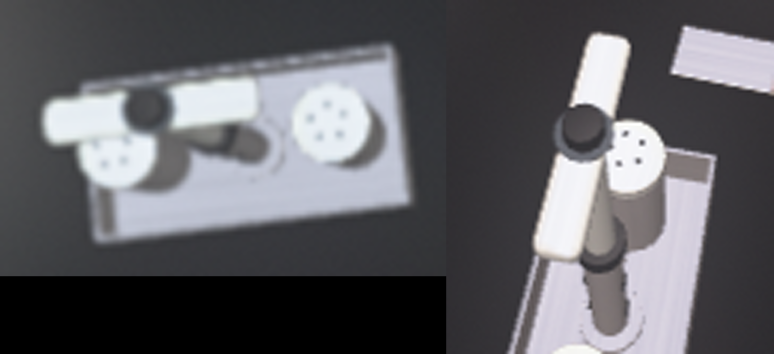

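Button estimate is (0.501, 0.2405), bar yaw about +5°. I'll raise, shut the fingers and turn the jaws along the bar.

>>> jog_arm:
  deltas: "0 0 0 0 0 -30 -1;0 0 0 0 0 -30 -1;0 0 0 0 0 -30 -1;0 0 0 0 0 -30 -1;0 0 -6.5 0 0 -30 -1;0 0 -6.5 0 0 -20 -1;0 0 -6.5 0 0 0 -1;0 0 -6.5 0 0 0 -1"

```text
t: 0.77
ee_pos: [0.1938, 0.5152, 0.4023]
tcp_rot: [3.14, 0.001, -3.042]
wrist_force: [0.0, 0.6, 0.3]
gripper_width: -0.0001
```

>>> jog_arm:
  deltas: "0 0 0 -20 -22 0 -1;0 0 0 -20 -22 0 -1;0 0 0 -20 -22 0 -1;0 0 0 -20 -22 0 -1;0 0 0 -20 -22 0 -1;0 0 0 -20 -22 0 -1;0 0 0 -20 -22 0 -1;0 0 0 -20 -22 0 -1;0 0 0 -20 -22 0 -1;0 0 0 -20 -22 0 -1"

```text
t: 1.6
ee_pos: [0.4143, 0.3133, 0.4011]
tcp_rot: [-3.141, -0.0, -3.048]
wrist_force: [-0.6, 0.7, 0.1]
gripper_width: 0.0002
```

>>> jog_arm:
  deltas: "0 0 0 -16 -16 0 -1;0 0 0 -16 -16 0 -1;0 0 0 -16 -16 0 -1;0 0 0 -16 -16 0 -1;0 0 0 -16 -16 0 -1;0 0 0 0 0 20 -1;0 0 0 0 0 20 -1;0 0 0 0 0 0 -1"

```text
t: 2.27
ee_pos: [0.5005, 0.2418, 0.3569]
tcp_rot: [-3.139, -0.006, -3.049]
wrist_force: [0.4, 0.4, -0.7]
gripper_width: -0.0003
```

Run:
```python
from h import *
w=grab("wrist","pics/w1.png");s=grab("side","pics/s1.png")
st=env.get_state();p=st["ee_pos"];print(p,st["tcp_rot"],st["wrist_force"])
print("tcp px",proj(w,p),proj(s,p),"btn est px",proj(w,[.501,.2405,.319]),proj(s,[.501,.2405,.319]))
A=cv2.imread("pics/w1.png");B=cv2.imread("pics/s1.png")[170:384,150:310]
cv2.imwrite("pics/ws.png",np.hstack([cv2.resize(A,(512,384)),cv2.resize(B,None,fx=1.794,fy=1.794,interpolation=2)[:384]]))
```

```text
[0.50010313 0.24218237 0.36110906] [-3.14098033e+00 -1.60669686e-03 -3.04763325e+00] [0.69987806 0.59081738 0.85467252]
tcp px [[253.91260009 249.81057373]] [[224.27305074 292.35230323]] btn est px [[251.4504448  219.40889304]] [[225.99528849 304.37115569]]
```

View pics/ws.png

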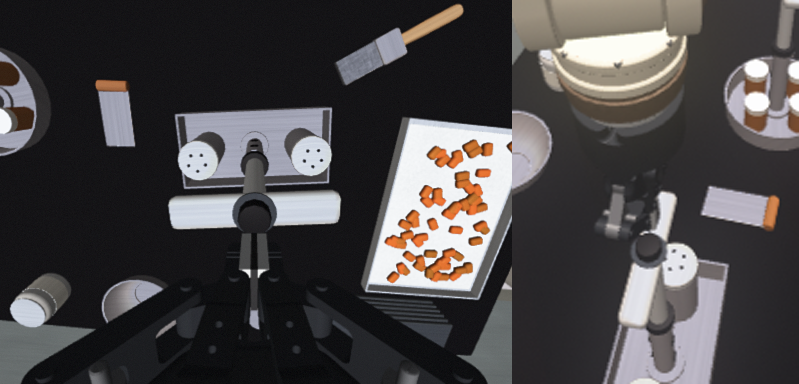

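The wrist view shows the oblong button's top at about (255,215), with the bar level. In the side crop it's at about (648,246), which is side pixel (226,307). The closed fingertips are just above it.

Run:
```python
from h import *
L=lambda f:np.load(f+".npy",allow_pickle=True).item()
w=L("pics/w1.png");s=L("pics/s1.png");t=L("pics/top0.png")
print(atz(w,(255,215),.319),atz(s,(226,307),.319),atz(t,(164.8,200.4),.319))
P=tri([(w,(255,215)),(s,(226,307)),(t,(164.8,200.4))]);print(P)
I=cv2.imread("pics/w1.png")[170:260,200:310];cv2.imwrite("pics/wz.png",cv2.resize(I,None,fx=6,fy=6,interpolation=2))
```

```text
[0.49745415 0.24264073 0.319     ] [0.49933909 0.24467408 0.319     ] [0.50133897 0.23762707 0.319     ]
[0.50181589 0.24136621 0.30962446]
```

View pics/wz.png

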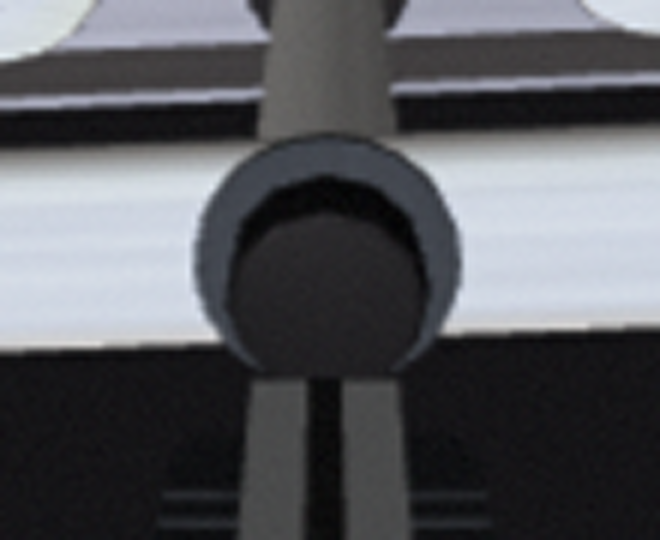

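The zoom puts the button top's centre at about (329,310), which is wrist pixel (255,222) and so roughly (0.502, 0.242). The TCP is within 2 mm of that, so I'll correct and descend.

>>> jog_arm:
  deltas: "0 0 0 -2 0 10 -1;0 0 0 0 0 10 -1;0 0 0 0 0 10 -1;0 0 0 0 0 4 -1;0 0 0 0 0 0 -1;0 0 0 0 0 0 -1"

```text
t: 2.87
ee_pos: [0.5025, 0.2428, 0.3285]
tcp_rot: [3.141, 0.001, -3.047]
wrist_force: [-0.5, 0.4, 0.2]
gripper_width: 0.0
```

>>> jog_arm:
  deltas: "0 0 0 0 0 3 -1;0 0 0 0 0 3 -1;0 0 0 0 0 3 -1;0 0 0 0 0 0 -1"

```text
t: 3.2
ee_pos: [0.5026, 0.2427, 0.3179]
tcp_rot: [3.142, -0.0, -3.048]
wrist_force: [1.3, 1.4, 2.0]
gripper_width: -0.0004
```

>>> jog_arm:
  deltas: "0 0 0 0 0 3 -1;0 0 0 0 0 2 -1;0 0 0 0 0 1 -1;0 0 0 0 0 0 -1"

```text
t: 3.53
ee_pos: [0.5026, 0.2426, 0.3123]
tcp_rot: [3.141, 0.0, -3.048]
wrist_force: [1.1, 1.0, 4.0]
gripper_width: -0.0001
```

>>> jog_arm:
  deltas: "0 0 0 0 0 2 -1;0 0 0 0 0 2 -1;0 0 0 0 0 0 -1;0 0 0 0 0 0 -1"

```text
t: 3.87
ee_pos: [0.5026, 0.2426, 0.3082]
tcp_rot: [3.141, 0.0, -3.048]
wrist_force: [0.9, 1.5, 3.2]
gripper_width: 0.0001
```

>>> jog_arm:
  deltas: "0 0 0 0 0 3 -1;0 0 0 0 0 3 -1;0 0 0 0 0 3 -1;0 0 0 0 0 3 -1;0 0 0 0 0 0 -1"

```text
t: 4.28
ee_pos: [0.5025, 0.2426, 0.2955]
tcp_rot: [-3.141, -0.001, -3.048]
wrist_force: [1.9, 1.7, 3.3]
gripper_width: -0.0001
```

>>> jog_arm:
  deltas: "0 0 0 0 0 3 -1;0 0 0 0 0 3 -1;0 0 0 0 0 3 -1;0 0 0 0 0 2 -1;0 0 0 0 0 0 -1;0 0 0 0 0 0 -1"

```text
t: 4.78
ee_pos: [0.5024, 0.2425, 0.285]
tcp_rot: [-3.141, -0.001, -3.048]
wrist_force: [0.9, 0.8, 1.3]
gripper_width: -0.0004
```

The handle slides freely and is about 26 mm down. I'll lift off, half-open the jaws to straddle the button, and check.

>>> jog_arm:
  deltas: "0 0 0 0 0 -15 -1;0 0 0 0 0 -15 0.2;0 0 0 0 0 -10 0.2;0 0 0 0 0 0 0.2;0 0 0 0 0 0 0.2;0 0 0 0 0 0 0.2;0 0 0 0 0 0 0.2;0 0 0 0 0 0 0.2"

```text
t: 5.45
ee_pos: [0.5023, 0.2425, 0.3244]
tcp_rot: [-3.141, -0.001, -3.048]
wrist_force: [0.0, 0.1, 0.2]
gripper_width: 0.0516
```

Run:
```python
from h import *
w=grab("wrist","pics/w2.png");s=grab("side","pics/s2.png")
for z in(.28,.306):print(z,proj(s,[.502,.242,z]),proj(w,[.502,.242,z]))
A=cv2.imread("pics/w2.png");B=cv2.imread("pics/s2.png")[170:384,150:310]
cv2.imwrite("pics/ws2.png",np.hstack([A,cv2.resize(B,None,fx=1.794,fy=1.794,interpolation=2)[:384]]))
```

```text
0.28 [[226.67285849 316.00643602]] [[252.6867347  214.30397401]]
0.306 [[225.62331909 308.80149622]] [[252.54203831 230.98496   ]]
```

View pics/ws2.png

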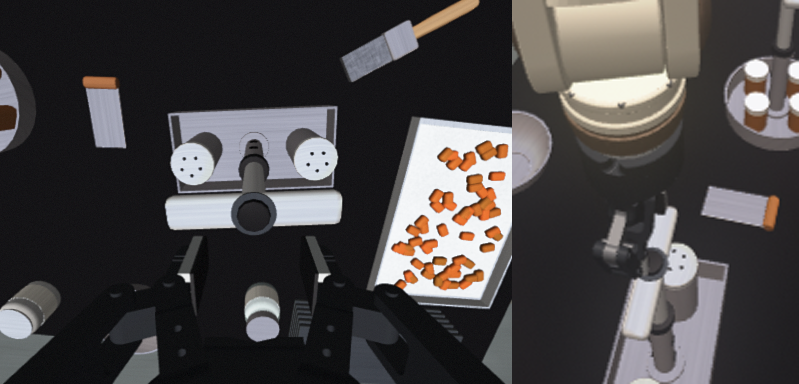

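The handle is lower and the button stays in, flush with its collar at wrist (254,213). The jaws straddle it over the bar, so I'll push on the bar next.

>>> jog_arm:
  deltas: "0 0 0 0 0 12 0.2;0 0 0 0 0 12 0.2;0 0 0 0 0 10 0.2;0 0 0 0 0 4 0.2;0 0 0 0 0 4 0.2;0 0 0 0 0 4 0.2;0 0 0 0 0 0 0.2"

```text
t: 6.13
ee_pos: [0.5025, 0.2426, 0.2789]
tcp_rot: [-3.141, -0.0, -3.048]
wrist_force: [-0.1, 0.4, -0.2]
gripper_width: 0.0513
```

>>> jog_arm:
  deltas: "0 0 0 0 0 3 0.2;0 0 0 0 0 3 0.2;0 0 0 0 0 3 0.2;0 0 0 0 0 3 0.2;0 0 0 0 0 0 0.2;0 0 0 0 0 0 0.2"

```text
t: 6.63
ee_pos: [0.5027, 0.2426, 0.2677]
tcp_rot: [3.141, 0.001, -3.048]
wrist_force: [0.8, 0.5, 3.4]
gripper_width: 0.051
```

>>> jog_arm:
  deltas: "0 0 0 0 0 2 0.2;0 0 0 0 0 2 0.2;0 0 0 0 0 2 0.2;0 0 0 0 0 2 0.2;0 0 0 0 0 0 0.2;0 0 0 0 0 0 0.2"

```text
t: 7.13
ee_pos: [0.5027, 0.2427, 0.2597]
tcp_rot: [3.141, 0.001, -3.048]
wrist_force: [0.5, 0.4, 4.1]
gripper_width: 0.0515
```

>>> jog_arm:
  deltas: "0 0 0 0 0 2 0.2;0 0 0 0 0 2 0.2;0 0 0 0 0 0 0.2;0 0 0 0 0 0 0.2"

```text
t: 7.47
ee_pos: [0.5027, 0.2426, 0.2553]
tcp_rot: [3.141, 0.0, -3.048]
wrist_force: [1.3, 0.0, 2.7]
gripper_width: 0.0513
```

>>> jog_arm:
  deltas: "0 0 0 0 0 2 0.2;0 0 0 0 0 0 0.2;0 0 0 0 0 0 0.2"

```text
t: 7.72
ee_pos: [0.5026, 0.2426, 0.2531]
tcp_rot: [3.142, -0.0, -3.048]
wrist_force: [1.7, 1.3, 2.5]
gripper_width: 0.0516
```

>>> jog_arm:
  deltas: "0 0 0 0 0 2 0.2;0 0 0 0 0 0 0.2;0 0 0 0 0 0 0.2"

```text
t: 7.97
ee_pos: [0.5025, 0.2425, 0.251]
tcp_rot: [-3.141, -0.0, -3.048]
wrist_force: [0.9, 0.6, 1.4]
gripper_width: 0.0514
```

>>> jog_arm:
  deltas: "0 0 0 0 0 2 0.2;0 0 0 0 0 0 0.2;0 0 0 0 0 0 0.2"

```text
t: 8.22
ee_pos: [0.5025, 0.2426, 0.2498]
tcp_rot: [3.141, 0.001, -3.048]
wrist_force: [1.1, -1.1, 7.3]
gripper_width: 0.0512
```

>>> jog_arm:
  deltas: "0 0 0 0 0 2 0.2;0 0 0 0 0 0 0.2;0 0 0 0 0 0 0.2"

```text
t: 8.47
ee_pos: [0.5025, 0.2426, 0.2495]
tcp_rot: [3.141, 0.003, -3.048]
wrist_force: [-1.8, -1.3, 16.0]
gripper_width: 0.0514
```

The handle now stops hard, at 16 N with no further travel, so the pin has snapped into a hole. I'll retreat and check.

>>> jog_arm:
  deltas: "0 0 0 0 0 -10 0.2;0 0 0 0 0 -30 0.2;0 0 0 0 0 -30 0.2;0 0 0 0 0 -30 0.2;0 0 0 20 0 -20 0.2;0 0 0 25 0 0 0.2;0 0 0 25 0 0 0.2;0 0 0 25 0 0 0.2;0 0 0 0 0 0 0.2"

```text
t: 9.22
ee_pos: [0.4046, 0.233, 0.3684]
tcp_rot: [3.141, 0.0, -3.047]
wrist_force: [-0.5, -0.8, -0.6]
gripper_width: 0.0512
```

Run:
```python
from h import *
w=grab("wrist","pics/w3.png");s=grab("side","pics/s3.png")
print(env.get_state()["t"],env.get_state()["wrist_force"])
for z in(.256,.269):print(z,proj(s,[.502,.242,z]),proj(w,[.502,.242,z]))
A=cv2.imread("pics/w3.png");B=cv2.imread("pics/s3.png")[170:384,150:310]
cv2.imwrite("pics/ws3.png",np.hstack([A,cv2.resize(B,None,fx=1.794,fy=1.794,interpolation=2)[:384]]))
```

```text
9.3167 [ 0.24488117  0.08754506 -0.48484833]
0.256 [[227.58546742 322.27204322]] [[253.04910426 273.61659144]]
0.269 [[227.09754213 318.92206552]] [[253.0324913  281.32559513]]
```

View pics/ws3.png

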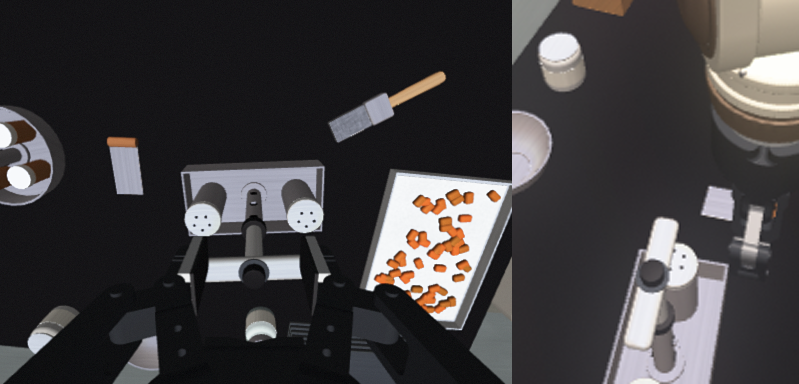

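The button looks proud. In the side view its top is at about (228,321.6), and with the earlier +2.6 px offset that fits z = 0.269. I'll do one zoom to confirm, with the top view to check the round caddy.

Run:
```python
from h import *
t=grab("top","pics/t3.png")
f=lambda n,y,x,k:cv2.resize(cv2.imread(n)[y:y+60,x:x+60],(380,380),interpolation=2)
cv2.imwrite("pics/z3.png",np.hstack([f("pics/w3.png",240,223,0),f("pics/s3.png",290,200,0)]))
a=cv2.imread("pics/top0.png")[170:260,285:375].astype(int);b=cv2.imread("pics/t3.png")[170:260,285:375]
print("round caddy change max/mean",abs(a-b).max(),abs(a-b).mean())
```

```text
round caddy change max/mean 58 25.91917695473251
```

View pics/z3.png

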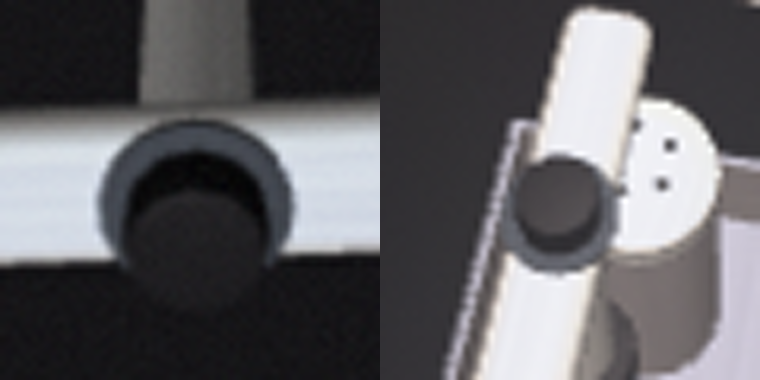

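The zoom shows the button standing proud of its collar in both views. The round-caddy patch changed by a mean of 26 grey levels, so I'll check whether that is only exposure before handing in.

Run:
```python
from h import *
a=cv2.imread("pics/top0.png",0)[170:260,285:375];b=cv2.imread("pics/t3.png",0)[170:260,285:375]
c=np.corrcoef(a.ravel(),b.ravel())[0,1];m=cv2.matchTemplate(b,a[15:75,15:85],cv2.TM_CCOEFF_NORMED)
print(c,cv2.minMaxLoc(m),a.mean(),b.mean())
if c>.98: print(env.close_job())
```

```text
0.9925420274079293 (0.1252129077911377, 0.9894968867301941, (0, 30), (15, 15)) 103.37345679012346 77.62987654320987
the job is handed in; nothing more can be done
None
```

I lowered the oblong caddy's handle by one hole, and my last checks show it locked there with the button sprung out. I handed the job in at about 9.4 s; no verdict is given.

- **What I did:** I pressed the oblong button with the shut fingers and took the handle about 26 mm down. Then I let go, straddled the button with the half-open jaws, and pushed the bar until the pin caught.
- **Locked in the next hole:** The force rose to 16 N with no further travel. In the side view the button's top is at about z = 0.269, which is 50 mm lower, once I allow for the 2.6 px offset seen at the start.
- **Button out:** Close-ups from the wrist and side cameras both show it standing proud of its collar.
- **Arm clear:** It is about 10 cm back from the handle, and the wrist force is near zero.
- **Round caddy:** The raw before/after comparison showed a mean change of 26 grey levels. The image is darker overall, but the pattern matches at zero shift (correlation 0.993), so I take that as a lighting change, not movement.

The three camera estimates of the button's position differed by up to 7 mm. I settled on the close wrist view, and the press worked first time.

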